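# Put the sanding sleeves on their own stands

## Robot

A 7-joint arm with a two-finger parallel gripper is mounted at the origin on the work surface. World frame = base frame: x ahead of the robot, y to its left, z up, the work surface at z = 0. Lengths are in m, angles in rad, forces in N, time in s.
With the tool pointing down it reaches from about 0.4 to 0.85 m from the base axis. Payload 10.4 kg.
Tool frame: the origin (TCP) lies at the centre of the arm's flange, where the gripper is bolted on; the fingertips stand 182 mm ahead of it and the grasp point (between the pads) lies 164 mm ahead of it; z points along the fingers, y is the line along which they close (so a half turn about z gives the same grasp; the last joint's range is limited). The gripper opens to 87 mm and grips with 3 to 60 N. Pads are 19 mm wide; open, the fingers measure 117 mm over their backs; the gripper's body (75 mm by 190 mm) begins 51 mm behind the grasp point.
Start: joints at [-1.334, 0.332, -0.065, 1.46, 0.022, 1.35, -0.088], TCP at [0.161, 0.604, 0.405] pointing down, gripper open.
Joint ranges: [-2.6, 2.6], [-0.5, 2.12], [-1.47, 1.34], [0.16, 2.42], [-1.27, 4.41], [0.06, 2.06], [-2.6, 2.6]. Speed limits (rad/s): [2.22, 2.22, 2.79, 2.79, 3.14, 3.14, 3.14].

## Interface

Orientations are given as a unit quaternion [x, y, z, w].
In Python, from bench import r, eyes, job gives the robot as it stands. The module is installed in compiled form; this text tells all that it offers.
- The arm moves only by the shell command python3 -m inch 'ROWS' [OPENING] [FORCE]. ROWS is JSON, a list of rows, each a list of 6 numbers: the shift along the tool's x, y, z normalised to -1 to 1, where 1 is 4 cm, then the turn, a rotation vector about the tool's x, y, z normalised to -1 to 1, where 1 is 0.12 rad. In form: [[x, y, z, wx, wy, wz], ...]. A call has exactly 5 rows; each row shifts and turns the commanded pose from where the row before left it, along the tool's axes as they then stand; what a row does not reach is not made up. A row lasts 1/12 s, in which the tool goes at most 41.7 mm and 7.16 degrees, less where a joint would pass 70% of its speed; a pose out of reach is approached as far as the arm can. A call with a number of a shift or a turn outside -1 to 1 is refused whole. A call with a gripper value outside its range is refused whole. OPENING is the gripper command: -1 is shut, 1 is fully open, values between are in proportion, set as the call begins (- or left out, the last holds). The fingers move at their own pace and stop on an object; FORCE is the grip in N (left out, the last holds). Time passes only in rows, so rows that do not move let the fingers close, or fill a call up. It gives the time, the measured TCP pose, the force, the opening and the grip force at its end, in the units of the state.
- r.read_state(): the state, without advancing time (a new reading comes with each control period).
- eyes.camera(name): name is "scene" or "top" or "wrist"; returns a dict with "pixels" (400x640x3 uint8, red, green, blue), "fx", "fy", "cx", "cy" (pixels), "extrinsics" (4x4, takes a point from camera to world coordinates). Camera axes: x right, y down, z forward; pixel columns grow to the right and rows downward; lengths in m; the calibration is good to about 2 mm. A picture is of the moment at which its call begins. There is no depth.
- job.close_job(): hands the job in; it is judged then, once.
The state is a dict: "time": time; "joint_positions": joint angles; "joint_vel": joint speeds; "joint_torque": joint torques, N m; "ee_pos": TCP position; "eef_rot": TCP orientation; "ft_force": force on the tool from outside, world axes, zero at the start; "torque": the same for the moment, N m; "width": finger opening in m; "grip_force": force on a finger pad.
Only numpy, scipy, OpenCV 4.12 (cv2) and the standard library are available. Lean on these libraries where they do the work, as an engineer would, in place of code of your own. Each camera call takes 0.05 s, during which the arm holds its last target. There are 200 camera calls.

## Task

The three sanding sleeves have been put back on the wrong stands: rearrange them so that each stands upright and fully down over the dowel of the stand of its own colour; the spare white stand is free for parking one on the way. Lift, carry and set them down upright without tipping or dropping any, and do not shove the carved bird, the sanding block or the tin.

Things in the scene. Friction and masses are not known exactly. Their poses are not given: they have to be found in the camera images.
- sleeve_red_center (a point): red sanding sleeve: an upright, stiff tube, 56 mm outside diameter, 46 mm bore, 80 mm tall, about 70 g, red abrasive outside and brown cardboard inside below a rim of the same colour, open at both ends. At the start it stands over the dowel of a stand marked with another colour. This point is its centre, on its axis, 40 mm above its lower rim; z along its axis.
- sleeve_blue_center (a point): blue sanding sleeve: an upright, stiff tube, 56 mm outside diameter, 46 mm bore, 80 mm tall, about 70 g, blue abrasive outside and brown cardboard inside below a rim of the same colour, open at both ends. At the start it stands over the dowel of a stand marked with another colour. This point is its centre, on its axis, 40 mm above its lower rim; z along its axis.
- sleeve_green_center (a point): green sanding sleeve: an upright, stiff tube, 56 mm outside diameter, 46 mm bore, 80 mm tall, about 70 g, green abrasive outside and brown cardboard inside below a rim of the same colour, open at both ends. At the start it stands over the dowel of a stand marked with another colour. This point is its centre, on its axis, 40 mm above its lower rim; z along its axis.
- stand_red: red stand: a red round base fixed to the bench, 108 mm across and 12 mm thick, with a plain wooden dowel upright at its centre, 20 mm in diameter, its top 42 mm above the bench. The red sleeve belongs here; another sleeve is on it at the start. A sleeve standing on the base with the dowel in its bore has its centre 52 mm above the bench. Origin: centre of the base's underside, at bench height.
- stand_blue: blue stand: a blue round base fixed to the bench, 108 mm across and 12 mm thick, with a plain wooden dowel upright at its centre, 20 mm in diameter, its top 42 mm above the bench. The blue sleeve belongs here; another sleeve is on it at the start. A sleeve standing on the base with the dowel in its bore has its centre 52 mm above the bench. Origin: centre of the base's underside, at bench height.
- stand_green: green stand: a green round base fixed to the bench, 108 mm across and 12 mm thick, with a plain wooden dowel upright at its centre, 20 mm in diameter, its top 42 mm above the bench. The green sleeve belongs here; another sleeve is on it at the start. A sleeve standing on the base with the dowel in its bore has its centre 52 mm above the bench. Origin: centre of the base's underside, at bench height.
- stand_spare: spare stand: a white round base fixed to the bench, 108 mm across and 12 mm thick, with a plain wooden dowel upright at its centre, 20 mm in diameter, its top 42 mm above the bench. No sleeve belongs here; it is free at the start. A sleeve standing on the base with the dowel in its bore has its centre 52 mm above the bench. Origin: centre of the base's underside, at bench height.
- bird_center (a point): bystander: small carved wooden bird on a dark plinth, about 110 mm long and 58 mm tall, loose. This point is on its middle, 27 mm above the bench; x towards its tail.
- sanding_block_center (a point): bystander: cork sanding block, 65 x 36 x 26 mm, loose. This point is its centre; x along its length.
- tin_center (a point): bystander: small round brass-coloured tin, 44 mm across, 28 mm tall, loose. This point is its centre.
Mind the look-alikes: they are no part of the job. Leave any yellow look-alike of the part that bears sleeve_red_center alone.

How it is judged:
At the end, for the whole second after the job is handed in: Each sleeve is released and at rest on the stand of its own colour: its axis within 15 mm of the dowel's, upright within 0.1 rad, its centre 47 to 57 mm above the bench (fully down). The white stand is then empty (horizontal distance between sleeve_red_center and stand_red below 0.015 m and height (world z) of sleeve_red_center between 0.047 and 0.057 m and angle between each of sleeve_red_center, sleeve_blue_center, sleeve_green_center's own z axis and vertical below 0.1 rad and linear speed of each of sleeve_red, sleeve_blue, sleeve_green below 0.02 m/s and horizontal distance between sleeve_blue_center and stand_blue below 0.015 m and height (world z) of sleeve_blue_center between 0.047 and 0.057 m and horizontal distance between sleeve_green_center and stand_green below 0.015 m and height (world z) of sleeve_green_center between 0.047 and 0.057 m); the robot touches nothing.
It fails at once if a sleeve is tipped over (angle between any of sleeve_red_center, sleeve_blue_center, sleeve_green_center's own z axis and vertical above 0.8 rad).
It fails at once if a sleeve is let fall: in the air, 60 mm or more above where it stands on a stand, with no finger on it ((height (world z) of sleeve_red_center above 0.112 m and contact force between the fingers and sleeve_red below 0.01 N) or (height (world z) of sleeve_blue_center above 0.112 m and contact force between the fingers and sleeve_blue below 0.01 N) or (height (world z) of sleeve_green_center above 0.112 m and contact force between the fingers and sleeve_green below 0.01 N)).
It fails at once if the bird, the sanding block or the tin is pushed more than 30 mm (distance of any of bird_center, sanding_block_center, tin_center from where it was at the start of the episode above 0.03 m).
It also fails if it takes over 99 s, if anything falls off the work surface, if the arm or the gripper's body presses on something with over 40 N, if the wrist force passes 120 N, or if a joint passes its speed limit or range.

## Working session

There is one attempt and no reset: what is moved stays moved. The work goes in short steps, Python scripts to look and compute and a shell command to move; the robot and the scene stay as the last step left them, time stands still between calls to the robot, and variables do not carry over. Pictures are saved under pics/ and viewed, at most 14 in all, crops included, and the job is handed in when it is done.

```bash
mkdir -p pics; python3 - <<'E'
from bench import r,eyes
import cv2,numpy as np
s=r.read_state();print({k:np.round(v,3).tolist() for k,v in s.items()})
for n in("top","scene"):
    c=eyes.camera(n);cv2.imwrite(f"pics/{n}0.png",c["pixels"][:,:,::-1]);np.savez(f"{n}0.npz",**c)
    print(n,c["fx"],c["cx"],c["cy"],np.round(c["extrinsics"],3).tolist())
E
```

```text
{'time': 0.0, 'joint_positions': [-1.334, 0.333, -0.065, 1.461, 0.022, 1.35, -0.089], 'joint_vel': [-0.002, 0.001, -0.0, -0.0, -0.0, 0.002, -0.001], 'joint_torque': [-0.0, -62.325, 0.025, -38.99, -0.061, 0.04, 0.0], 'ee_pos': [0.161, 0.604, 0.404], 'eef_rot': [0.13, 0.992, -0.001, -0.0], 'ft_force': [-0.616, 0.399, -0.726], 'torque': [0.009, 0.046, 0.03], 'grip_force': 0.0, 'width': 0.087}
top 416.84589215863775 324.75269304443594 193.44055102847216 [[-0.006, -0.986, 0.164, 0.401], [-1.0, 0.005, -0.005, 0.046], [0.005, -0.164, -0.986, 1.002], [0.0, 0.0, 0.0, 1.0]]
scene 370.5707849677488 318.9272859151747 204.79038363141922 [[0.53, 0.685, -0.499, 0.928], [0.848, -0.44, 0.296, -0.166], [-0.017, -0.58, -0.814, 0.622], [0.0, 0.0, 0.0, 1.0]]
```

View pics/top0.png

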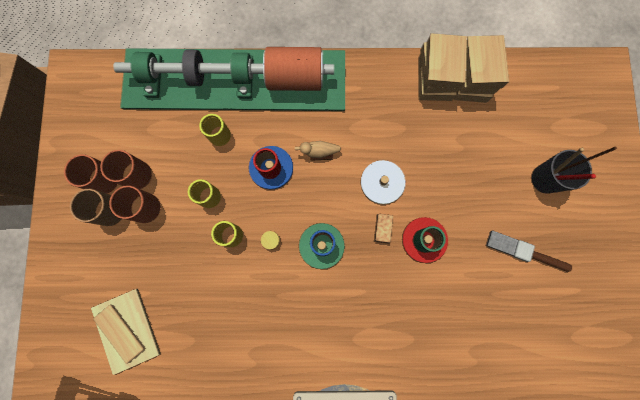

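View pics/scene0.png

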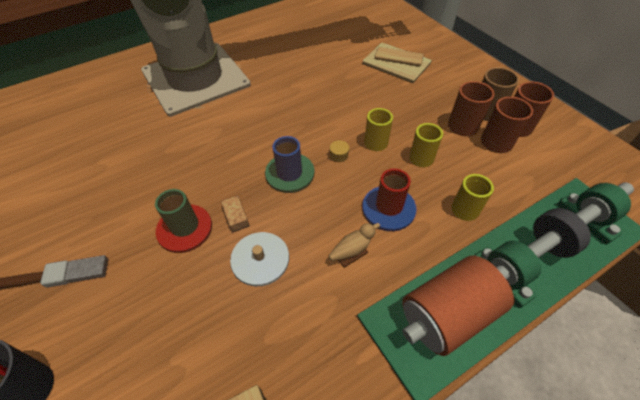

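Look-alikes for the red sleeve, in top-view pixels:
- Yellow sleeves at (212,126), (201,193) and (226,234).
- Brown-red cups at (82,171), (118,166), (127,202) and (88,205).
- An orange drum at (293,68).

I choose the red-rimmed tube at (266,163) on the blue base. The blue sleeve is at (322,243) on green and the green one at (430,238) on red. The white spare stand is at (383,182). The bystanders are the bird at (320,150), the block at (384,228) and the tin at (270,240).

```bash
cat > h.py <<'E'
import numpy as np,cv2
from scipy.optimize import least_squares
def ray(c,px,z):
    px=np.asarray(px,float).reshape(-1,2);E=c["extrinsics"]
    d=np.c_[(px[:,0]-c["cx"])/c["fx"],(px[:,1]-c["cy"])/c["fy"],np.ones(len(px))]@E[:3,:3].T
    o=E[:3,3];return (o+d*((z-o[2])/d[:,2])[:,None])[:,:2]
HUE=dict(red=(172,8),blue=(100,130),green=(60,95))
def hmask(c,col):
    h,s,v=cv2.split(cv2.cvtColor(np.ascontiguousarray(c["pixels"]),cv2.COLOR_RGB2HSV))
    if col=="white": return (s<50)&(v>150)
    a,b=HUE[col];m=(h>=a)|(h<=b) if a>b else (h>=a)&(h<=b)
    return m&(s>(150 if col=="red" else 70))
def blob(m,ctr,rad):
    w=np.zeros(m.shape,np.uint8);cv2.circle(w,tuple(int(v) for v in ctr),rad,1,-1)
    m=(m&(w>0)).astype(np.uint8)
    n,l,st,_=cv2.connectedComponentsWithStats(m,connectivity=8)
    keep=np.isin(l,[i for i in range(1,n) if st[i,4]>15])
    return cv2.convexHull(np.argwhere(keep)[:,::-1].astype(np.int32).copy()).reshape(-1,2)
def circ(P,R):
    f=lambda p:np.hypot(*(P-p).T)-R
    s=least_squares(f,P.mean(0),loss="soft_l1",f_scale=.001);return s.x,np.sqrt(np.mean(s.fun**2))
def dense(h):  # resample hull evenly
    q=np.vstack([h,h[:1]]).astype(float);L=np.r_[0,np.cumsum(np.hypot(*np.diff(q,axis=0).T))]
    t=np.arange(0,L[-1],1.);return np.c_[np.interp(t,L,q[:,0]),np.interp(t,L,q[:,1])]
def stand(c,col,ctr): return circ(ray(c,dense(blob(hmask(c,col),ctr,32)),.012),.054)
def sleeve(c,col,ctr,rad=20,z=.092):
    P=ray(c,dense(blob(hmask(c,col),ctr,rad)),z);o=c["extrinsics"][:2,3]
    x=P.mean(0)
    for _ in range(6):
        u=(x-o)/np.linalg.norm(x-o);x,e=circ(P[(P-x)@u>.0],.028)
    return x,e
E
python3 - <<'E'
from h import *
c=dict(np.load("top0.npz"))
for n,p in dict(red=(425,240),blue=(271,168),green=(322,246),white=(383,182)).items(): print("stand",n,stand(c,n,p))
for n,p in dict(red=(266,163),blue=(322,243),green=(431,239)).items(): print("sleeve",n,sleeve(c,n,p))
for n,p,z in (("tin",(270,241),.02),("block",(384,228),.02),("bird",(320,150),.03)):print(n,ray(c,p,z))
im=c["pixels"][:,:,::-1].copy()
for n,p in dict(red=(266,163),blue=(322,243),green=(431,239)).items(): cv2.polylines(im,[blob(hmask(c,n),p,20)],1,(255,255,255))
cr=[cv2.resize(a[130:280,230:470],None,fx=3.3,fy=2*1.0,interpolation=0) for a in(c["pixels"][:,:,::-1],im)]
cv2.imwrite("pics/crop1.png",np.vstack([cv2.resize(x,(480*1,300)) for x in [a[130:280,230:470] for a in (c["pixels"][:,:,::-1].copy(),im)]]))
E
```

```text
stand red (array([ 0.45364268, -0.19514766]), np.float64(0.0006703396717538367))
stand blue (array([0.6310311 , 0.17196238]), np.float64(0.001473237086263405))
stand green (array([0.44117393, 0.04966459]), np.float64(0.0022291063585555635))
stand white (array([ 0.59413161, -0.09958903]), np.float64(0.0010467085235789726))
sleeve red (array([0.6280831 , 0.17411826]), np.float64(0.0007065472186312528))
sleeve blue (array([0.44306336, 0.04764358]), np.float64(0.0005473777940749979))
sleeve green (array([ 0.45110202, -0.18979765]), np.float64(0.0011011566458722156))
tin [[0.45178594 0.16983074]]
block [[ 0.48067279 -0.09814838]]
bird [[0.6682513  0.05177326]]
```

View pics/crop1.png

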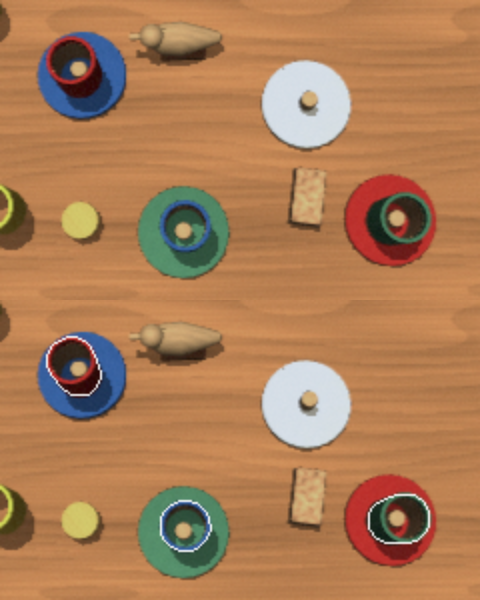

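The crop confirms it: a red-rimmed tube on the blue base at crop (72,60), blue on green at (185,225), and green on red at (405,218), with the outlines fitting well. Next I move above the red sleeve.

```bash
python3 -m inch '[[-0.7,-0.37,0,0,0,0],[-0.7,-0.37,0,0,0,0],[-0.7,-0.37,0,0,0,0],[-0.7,-0.37,0,0,0,0],[-0.7,-0.37,0,0,0,0]]' 1
python3 -m inch '[[-0.7,-0.37,0,0,0,0],[-0.7,-0.37,0,0,0,0],[-0.7,-0.37,0,0,0,0],[-0.7,-0.37,0,0,0,0],[-0.7,-0.37,0,0,0,0]]'
python3 -m inch '[[-0.7,-0.37,0,0,0,0],[-0.7,-0.37,0,0,0,0],[-0.7,-0.37,0,0,0,0],[-0.7,-0.37,0,0,0,0],[-0.7,-0.37,0,0,0,0]]'
cat >> h.py <<'E'
def to(x,y,z=None):
    from bench import r
    from scipy.spatial.transform import Rotation as R
    s=r.read_state();q=R.from_quat(s["eef_rot"]);p=s["ee_pos"]
    d=np.array([x,y,p[2] if z is None else z])-p
    zt=q.apply([0,0,1]);tilt=q.inv().apply(np.cross(zt,[0,0,-1]))
    print("pos",np.round(p,4),"units",np.round(q.inv().apply(d)/.04,2),"tilt units",np.round(tilt/.12,2),"ytool",np.round(q.apply([0,1,0]),3),"j",np.round(s["joint_positions"],2),"w",np.round(s["width"],4),"grip",np.round(s["grip_force"],1),"t",np.round(s["time"],1),"F",np.round(s["ft_force"],1))
E
python3 -c "
from h import *;to(.628,.174)"
```

```text
time: 0.52
ee_pos: [0.2777, 0.4953, 0.4044]
eef_rot: [0.129, 0.992, -0.0, -0.0]
ft_force: [0.8, 0.7, -0.0]
width: 0.087
grip_force: 0.0
time: 0.93
ee_pos: [0.394, 0.3877, 0.4045]
eef_rot: [0.13, 0.992, -0.0, -0.0]
ft_force: [-0.1, 1.3, -0.2]
width: 0.087
grip_force: 0.0
time: 1.35
ee_pos: [0.5103, 0.2803, 0.4045]
eef_rot: [0.129, 0.992, -0.0, -0.0]
ft_force: [-0.1, 0.7, -0.5]
width: 0.0868
grip_force: 0.0
pos [0.5103 0.2803 0.4045] units [-3.53 -1.81 -0.  ] tilt units [-0. -0. -0.] ytool [ 0.257  0.966 -0.   ] j [-0.78  0.24  0.23  1.59 -0.06  1.32  0.77] w 0.0868 grip 0.0 t 1.4 F [-0.1  0.7 -0.5]
```

```bash
python3 -m inch '[[-0.7,-0.36,0,0,0,0],[-0.7,-0.36,0,0,0,0],[-0.7,-0.36,0,0,0,0],[-0.7,-0.36,0,0,0,0],[-0.73,-0.37,0,0,0,0]]' >/dev/null
python3 -m inch '[[0,0,0.5,0,0,0],[0,0,0.5,0,0,0],[0,0,0.4,0,0,0],[0,0,0.1,0,0,0],[0,0,0,0,0,0]]' >/dev/null
python3 - <<'E'
from h import *
from bench import eyes
to(.628,.174,.236)
c=eyes.camera("wrist");cv2.imwrite("pics/w1.png",c["pixels"][:,:,::-1]);print(c["extrinsics"].round(3).tolist())
# expected rim of the sleeve, for refinement
c=eyes.camera("top");print(c["extrinsics"][:3,3])
E
```

```text
pos [0.6269 0.1754 0.3432] units [-0.04 -0.02  2.68] tilt units [-0.01 -0.02 -0.  ] ytool [ 0.257  0.966 -0.002] j [-0.57  0.43  0.31  1.48 -0.13  1.25  1.06] w 0.0869 grip 0.0 t 2.2 F [-0.3  0.2 -0.1]
[[0.257, 0.921, 0.293, 0.545], [0.966, -0.244, -0.08, 0.197], [-0.002, 0.304, -0.953, 0.324], [0.0, 0.0, 0.0, 1.0]]
[0.40079414 0.04636358 1.00159181]
```

View pics/w1.png

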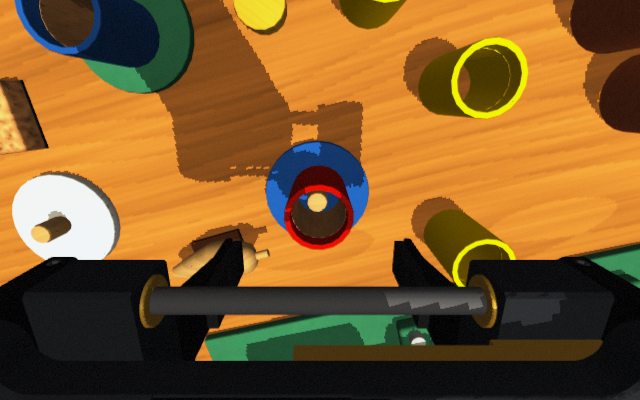

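The wrist view shows the red rim at (319,217), centred between the fingers (about x = 320), with the bird's beak near (265,255) off to one side. I'll check its position by ray, then go down.

```bash
python3 - <<'E'
from h import *
from bench import eyes
c=eyes.camera("wrist");m=hmask(c,"red")
h=blob(m,(319,205),55);print(h.min(0),h.max(0))
P=ray(c,dense(h[:]),.092);o=c["extrinsics"][:2,3];print(sleeve(c,"red",(319,205),55))
E
python3 -m inch '[[-0.03,-0.02,0.5,0,0,0],[0,0,0.6,0,0,0],[0,0,0.6,0,0,0],[0,0,0.6,0,0,0],[0,0,0.38,0,0,0]]'; python3 -c "
from h import *;to(.628,.174,.236)"
```

```text
[284 164] [351 246]
(array([0.62809495, 0.1749164 ]), np.float64(0.0004097186399998382))
time: 2.75
ee_pos: [0.628, 0.1744, 0.2364]
eef_rot: [0.129, 0.992, -0.0, -0.0]
ft_force: [-0.3, 0.4, -0.3]
width: 0.0869
grip_force: 0.0
pos [0.628  0.1744 0.2364] units [-0.   -0.01  0.01] tilt units [-0. -0. -0.] ytool [ 0.257  0.967 -0.   ] j [-0.55  0.53  0.28  1.58 -0.16  1.06  1.09] w 0.0869 grip 0.0 t 2.8 F [-0.3  0.4 -0.3]
```

```bash
Z='[[0,0,0,0,0,0],[0,0,0,0,0,0],[0,0,0,0,0,0],[0,0,0,0,0,0],[0,0,0,0,0,0]]'
python3 -m inch '[[0,0,0,0,0,0],[0,0,0,0,0,0],[0,0,0,0,0,0],[0,0,0,0,0,0],[0,0,0,0,0,0]]' -1 15 >/dev/null
python3 -m inch '[[0,0,0,0,0,0],[0,0,0,0,0,0],[0,0,0,0,0,0],[0,0,0,0,0,0],[0,0,0,0,0,0]]'
python3 -m inch '[[0,0,-0.1,0,0,0],[0,0,-0.3,0,0,0],[0,0,-0.4,0,0,0],[0,0,-0.5,0,0,0],[0,0,-0.5,0,0,0]]'; python3 -c "
from h import *;to(.594,-.0996)"
```

```text
time: 3.58
ee_pos: [0.6286, 0.1744, 0.2387]
eef_rot: [0.13, 0.992, 0.0, 0.001]
ft_force: [-0.9, 0.8, 6.7]
width: 0.0555
grip_force: 15.0
time: 4.0
ee_pos: [0.6281, 0.1741, 0.3109]
eef_rot: [0.13, 0.992, -0.0, -0.0]
ft_force: [-0.1, 0.5, 0.2]
width: 0.0561
grip_force: 15.0
pos [0.6281 0.1741 0.3109] units [-0.94 -6.83  0.  ] tilt units [-0. -0.  0.] ytool [ 0.257  0.966 -0.   ] j [-0.57  0.46  0.3   1.51 -0.14  1.19  1.07] w 0.0561 grip 15.0 t 4.0 F [-0.1  0.5  0.2]
```

```bash
python3 -m inch '[[-0.04,-0.3,0,0,0,0],[-0.08,-0.6,0,0,0,0],[-0.1,-0.7,0,0,0,0],[-0.1,-0.7,0,0,0,0],[-0.1,-0.7,0,0,0,0]]' >/dev/null
python3 -m inch '[[-0.1,-0.8,0,0,0,0],[-0.1,-0.8,0,0,0,0],[-0.1,-0.8,0,0,0,0],[-0.1,-0.7,0,0,0,0],[-0.1,-0.5,0,0,0,0]]' >/dev/null
python3 -m inch '[[0,-0.2,0,0,0,0],[0,-0.03,0,0,0,0],[0,0,0,0,0,0],[0,0,0,0,0,0],[0,0,0,0,0,0]]' >/dev/null
python3 - <<'E'
from h import *
from bench import eyes
to(.594,-.0996,.240)
c=eyes.camera("wrist");cv2.imwrite("pics/w2.png",c["pixels"][:,:,::-1])
E
```

```text
pos [ 0.5939 -0.0973  0.3094] units [-0.02 -0.06  1.74] tilt units [ 0.01 -0.    0.  ] ytool [0.254 0.967 0.001] j [-0.24  0.36  0.4   1.66 -0.16  1.15  1.52] w 0.0557 grip 15.0 t 5.2 F [ 0.2 -0.2 -0.3]
```

View pics/w2.png

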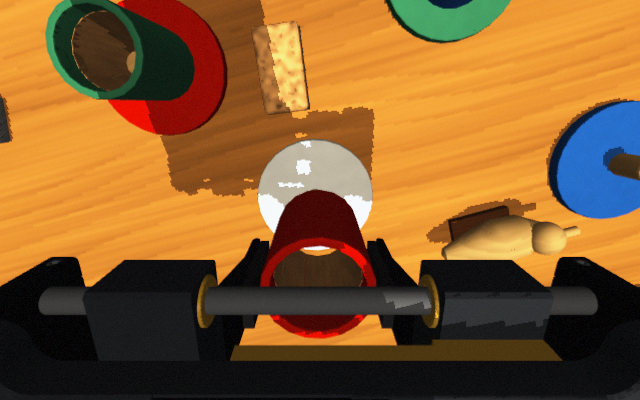

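The wrist view shows the red sleeve held upright, its rim at (318,287), above the white stand at (315,190), with the bird and block clear. I lower it and release.

```bash
python3 -m inch '[[-0.02,-0.06,0.3,0,0,0],[0,0,0.5,0,0,0],[0,0,0.5,0,0,0],[0,0,0.3,0,0,0],[0,0,0.1,0,0,0]]' 
python3 -m inch '[[0,0,0.05,0,0,0],[0,0,0,0,0,0],[0,0,0,0,0,0],[0,0,0,0,0,0],[0,0,0,0,0,0]]' 
python3 -m inch '[[0,0,0,0,0,0],[0,0,0,0,0,0],[0,0,0,0,0,0],[0,0,0,0,0,0],[0,0,0,0,0,0]]' 1
python3 -m inch '[[0,0,-0.2,0,0,0],[0,0,-0.6,0,0,0],[0,0,-0.7,0,0,0],[0,0,-0.7,0,0,0],[0,0,-0.6,0,0,0]]'
python3 - <<'E'
from h import *
from bench import eyes
to(.443,.0476)
c=eyes.camera("scene");cv2.imwrite("pics/s2.png",c["pixels"][:,:,::-1])
E
```

```text
time: 5.72
ee_pos: [0.5929, -0.1012, 0.2387]
eef_rot: [0.129, 0.992, -0.0, -0.002]
ft_force: [-7.7, 1.1, 16.8]
width: 0.0558
grip_force: 15.0
time: 6.13
ee_pos: [0.594, -0.1017, 0.24]
eef_rot: [0.13, 0.992, 0.0, 0.0]
ft_force: [0.7, 0.1, -1.0]
width: 0.0559
grip_force: 15.0
time: 6.55
ee_pos: [0.5938, -0.1017, 0.2396]
eef_rot: [0.13, 0.992, 0.0, 0.0]
ft_force: [0.3, 0.2, -0.1]
width: 0.0811
grip_force: 0.0
time: 6.97
ee_pos: [0.5937, -0.1019, 0.3541]
eef_rot: [0.13, 0.992, 0.0, 0.001]
ft_force: [0.7, -0.6, -0.0]
width: 0.087
grip_force: 0.0
pos [ 0.5937 -0.1019  0.3541] units [ 4.6   2.64 -0.01] tilt units [0.   0.01 0.  ] ytool [0.257 0.966 0.   ] j [-0.24  0.32  0.42  1.61 -0.14  1.23  1.51] w 0.087 grip 0.0 t 7.0 F [ 0.7 -0.6 -0. ]
```

View pics/s2.png

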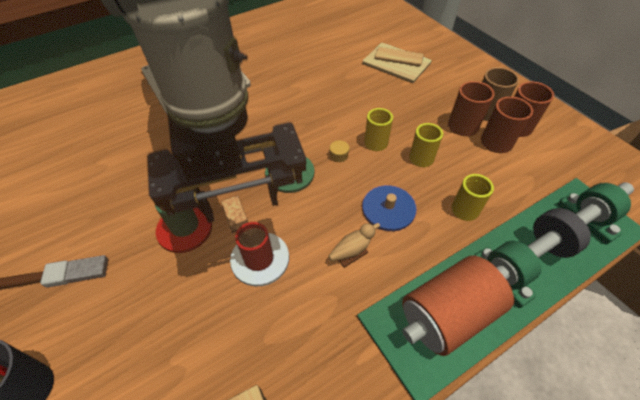

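The red sleeve stands at (254,250) on the white stand. On to the blue sleeve.

```bash
python3 -m inch '[[0.4,0.2,0,0,0,0],[0.6,0.35,0,0,0,0],[0.6,0.35,0,0,0,0],[0.6,0.35,0,0,0,0],[0.6,0.35,0,0,0,0]]' >/dev/null
python3 -m inch '[[0.6,0.34,0,0,0,0],[0.6,0.35,0,0,0,0],[0.4,0.25,0,0,0,0],[0.2,0.1,0,0,0,0],[0,0,0,0,0,0]]' >/dev/null
python3 - <<'E'
from h import *
from bench import eyes
to(.443,.0476,.236)
c=eyes.camera("wrist");cv2.imwrite("pics/w3.png",c["pixels"][:,:,::-1])
m=hmask(c,"blue");h=blob(m,(319,205),70);print(h.min(0),h.max(0),sleeve(c,"blue",(319,205),70))
E
```

```text
pos [0.4423 0.0486 0.352 ] units [-0.02 -0.02  2.9 ] tilt units [ 0.01  0.   -0.  ] ytool [0.255 0.967 0.001] j [-0.49 -0.04  0.27  2.    0.01  1.18  1.09] w 0.0871 grip 0.0 t 7.8 F [-0.7 -0.4  0.1]
[284 163] [350 242] (array([0.44259707, 0.04773006]), np.float64(0.00042179040966043455))
```

View pics/w3.png

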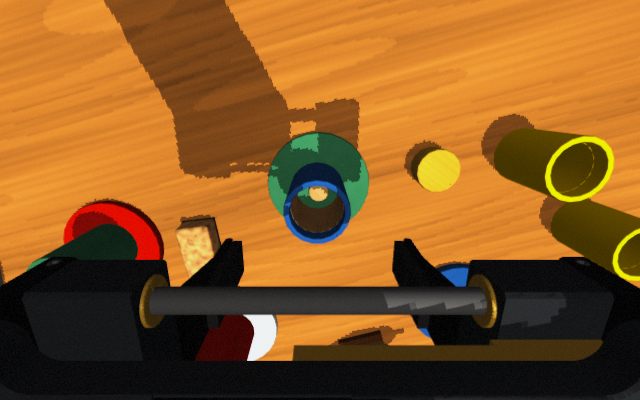

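The blue rim is at (317,211), centred between the fingers, with the block at (195,245) and the tin at (437,170) below finger level. I go down, grip and lift.

```bash
python3 -m inch '[[-0.02,-0.02,0.5,0,0,0],[0,0,0.7,0,0,0],[0,0,0.7,0,0,0],[0,0,0.6,0,0,0],[0,0,0.35,0,0,0]]'
python3 -m inch '[[0,0,0,0,0,0],[0,0,0,0,0,0],[0,0,0,0,0,0],[0,0,0,0,0,0],[0,0,0,0,0,0]]' -1 15 >/dev/null
python3 -m inch '[[0,0,0,0,0,0],[0,0,0,0,0,0],[0,0,0,0,0,0],[0,0,0,0,0,0],[0,0,0,0,0,0]]'
python3 -m inch '[[0,0,-0.1,0,0,0],[0,0,-0.3,0,0,0],[0,0,-0.4,0,0,0],[0,0,-0.5,0,0,0],[0,0,-0.5,0,0,0]]'; python3 -c "
from h import *;to(.631,.172)"
```

```text
time: 8.32
ee_pos: [0.4438, 0.045, 0.2351]
eef_rot: [0.131, 0.991, -0.001, -0.001]
ft_force: [0.8, -0.6, 0.1]
width: 0.0869
grip_force: 0.0
time: 9.15
ee_pos: [0.444, 0.0467, 0.2383]
eef_rot: [0.129, 0.992, 0.0, 0.001]
ft_force: [-0.5, -0.3, 6.5]
width: 0.0556
grip_force: 15.0
time: 9.57
ee_pos: [0.4433, 0.0465, 0.3103]
eef_rot: [0.13, 0.992, -0.0, -0.0]
ft_force: [0.1, 1.2, -1.0]
width: 0.0555
grip_force: 15.0
pos [0.4433 0.0465 0.3103] units [-3.73  4.24 -0.01] tilt units [-0.   -0.01  0.  ] ytool [ 0.257  0.966 -0.001] j [-0.49  0.01  0.28  2.04 -0.    1.09  1.11] w 0.0555 grip 15.0 t 9.6 F [ 0.1  1.2 -1. ]
```

```bash
python3 -m inch '[[-0.2,0.2,0,0,0,0],[-0.4,0.45,0,0,0,0],[-0.5,0.6,0,0,0,0],[-0.5,0.6,0,0,0,0],[-0.5,0.6,0,0,0,0]]' >/dev/null
python3 -m inch '[[-0.5,0.6,0,0,0,0],[-0.5,0.6,0,0,0,0],[-0.4,0.4,0,0,0,0],[-0.2,0.15,0,0,0,0],[-0.03,0.04,0,0,0,0]]' >/dev/null
python3 -m inch '[[0,0,0,0,0,0],[0,0,0,0,0,0],[0,0,0,0,0,0],[0,0,0,0,0,0],[0,0,0,0,0,0]]' >/dev/null
python3 -c "
from h import *;to(.631,.172,.24)"
```

```text
pos [0.6311 0.1719 0.3099] units [0.   0.   1.75] tilt units [0. 0. 0.] ytool [0.257 0.966 0.   ] j [-0.52  0.46  0.25  1.51 -0.12  1.19  1.06] w 0.0551 grip 15.0 t 10.8 F [-0.1  0.1 -0.6]
```

```bash
python3 -m inch '[[0,0,0.3,0,0,0],[0,0,0.4,0,0,0],[0,0,0.4,0,0,0],[0,0,0.3,0,0,0],[0,0,0.2,0,0,0]]' 
python3 -m inch '[[0,0,0.12,0,0,0],[0,0,0.05,0,0,0],[0,0,0,0,0,0],[0,0,0,0,0,0],[0,0,0,0,0,0]]' 
python3 -m inch '[[0,0,0,0,0,0],[0,0,0,0,0,0],[0,0,0,0,0,0],[0,0,0,0,0,0],[0,0,0,0,0,0]]' 1
python3 -m inch '[[0,0,-0.2,0,0,0],[0,0,-0.6,0,0,0],[0,0,-0.7,0,0,0],[0,0,-0.7,0,0,0],[0,0,-0.6,0,0,0]]' >/dev/null
python3 - <<'E'
from h import *
from bench import eyes
to(.4511,-.1898)
c=eyes.camera("wrist");cv2.imwrite("pics/w4.png",c["pixels"][:,:,::-1])
E
```

```text
time: 11.23
ee_pos: [0.6308, 0.1721, 0.2434]
eef_rot: [0.13, 0.992, -0.0, -0.001]
ft_force: [-0.6, 0.8, 0.0]
width: 0.0559
grip_force: 15.0
time: 11.65
ee_pos: [0.6316, 0.1723, 0.2393]
eef_rot: [0.13, 0.992, 0.0, 0.0]
ft_force: [-0.3, -0.5, -1.0]
width: 0.0554
grip_force: 15.0
time: 12.07
ee_pos: [0.6314, 0.1722, 0.2388]
eef_rot: [0.13, 0.992, 0.0, 0.0]
ft_force: [0.1, 0.1, 0.9]
width: 0.0805
grip_force: 0.0
pos [0.6315 0.1721 0.3534] units [ 2.03 -9.9  -0.01] tilt units [0.01 0.01 0.  ] ytool [0.257 0.966 0.001] j [-0.53  0.43  0.26  1.46 -0.11  1.27  1.05] w 0.0872 grip 0.0 t 12.5 F [ 0.6 -0.3 -0.5]
```

View pics/w4.png

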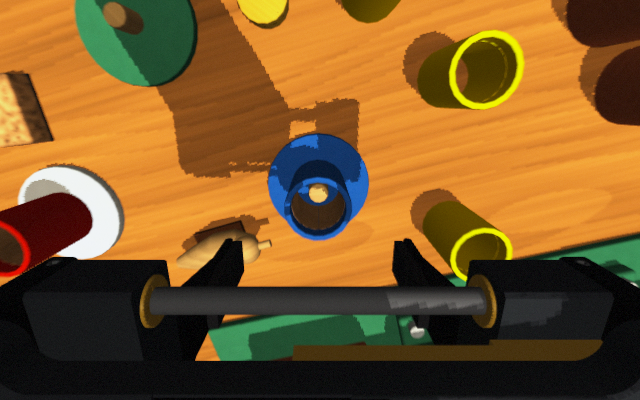

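The blue sleeve is down on the blue stand, rim at (319,207), and the green stand at (137,30) is free. Now to the green sleeve.

```bash
python3 -m inch '[[0.1,-0.5,0,0,0,0],[0.15,-0.8,0,0,0,0],[0.15,-0.8,0,0,0,0],[0.15,-0.8,0,0,0,0],[0.15,-0.8,0,0,0,0]]' >/dev/null
python3 -m inch '[[0.15,-0.8,0,0,0,0],[0.15,-0.8,0,0,0,0],[0.15,-0.8,0,0,0,0],[0.15,-0.8,0,0,0,0],[0.15,-0.8,0,0,0,0]]' >/dev/null
python3 -m inch '[[0.15,-0.8,0,0,0,0],[0.15,-0.8,0,0,0,0],[0.15,-0.5,0,0,0,0],[0.1,-0.1,0,0,0,0],[0.03,0,0,0,0,0]]' >/dev/null
python3 - <<'E'
from h import *
from bench import eyes
to(.4511,-.1898,.236)
c=eyes.camera("wrist");cv2.imwrite("pics/w5.png",c["pixels"][:,:,::-1])
m=hmask(c,"green");h=blob(m,(319,205),70);print(h.min(0),h.max(0),sleeve(c,"green",(319,205),70))
c=eyes.camera("top");print("stand green",stand(c,"green",(322,246)))
E
```

```text
pos [ 0.4503 -0.1909  0.3512] units [-0.01  0.03  2.88] tilt units [ 0.    0.01 -0.  ] ytool [0.26  0.966 0.   ] j [-0.16  0.06  0.49  1.91 -0.03  1.18  1.65] w 0.087 grip 0.0 t 13.8 F [0.2 0.6 0.5]
[284 162] [348 241] (array([ 0.44903424, -0.19209318]), np.float64(0.0006785559693071361))
stand green (array([0.44118362, 0.04972331]), np.float64(0.002204919378991195))
```

View pics/w5.png

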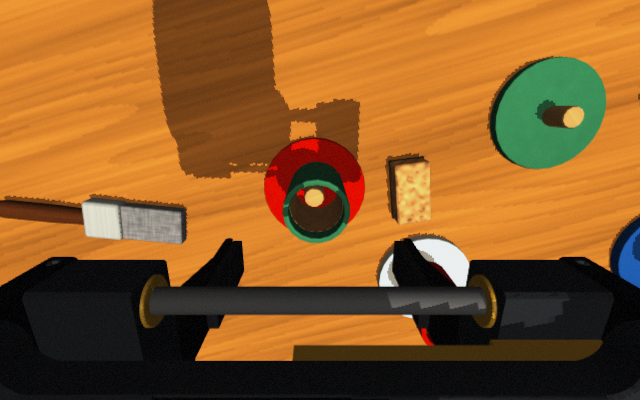

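The green rim is at (317,210), centred between the fingers. The block at (410,190) is low and clear. I go down, grip and lift.

```bash
python3 -m inch '[[0.02,0,0.5,0,0,0],[0,0,0.7,0,0,0],[0,0,0.7,0,0,0],[0,0,0.6,0,0,0],[0,0,0.36,0,0,0]]'
python3 -m inch '[[0,0,0,0,0,0],[0,0,0,0,0,0],[0,0,0,0,0,0],[0,0,0,0,0,0],[0,0,0,0,0,0]]' -1 15 >/dev/null
python3 -m inch '[[0,0,0,0,0,0],[0,0,0,0,0,0],[0,0,0,0,0,0],[0,0,0,0,0,0],[0,0,0,0,0,0]]'
python3 -m inch '[[0,0,-0.1,0,0,0],[0,0,-0.3,0,0,0],[0,0,-0.4,0,0,0],[0,0,-0.5,0,0,0],[0,0,-0.5,0,0,0]]'; python3 -c "
from h import *;to(.441,.0497)"
```

```text
time: 14.3
ee_pos: [0.4506, -0.1875, 0.2338]
eef_rot: [0.128, 0.992, 0.0, -0.001]
ft_force: [-0.3, 0.1, 0.2]
width: 0.0871
grip_force: 0.0
time: 15.13
ee_pos: [0.4508, -0.1896, 0.2372]
eef_rot: [0.13, 0.992, 0.0, 0.001]
ft_force: [-1.5, 1.2, 7.4]
width: 0.0557
grip_force: 15.0
time: 15.55
ee_pos: [0.4501, -0.1894, 0.309]
eef_rot: [0.13, 0.992, 0.0, -0.0]
ft_force: [0.2, -0.2, -1.0]
width: 0.0554
grip_force: 15.0
pos [ 0.4501 -0.1894  0.309 ] units [1.76 5.72 0.  ] tilt units [-0.   -0.01  0.  ] ytool [ 0.257  0.966 -0.   ] j [-0.16  0.11  0.49  1.96 -0.06  1.09  1.67] w 0.0554 grip 15.0 t 15.6 F [ 0.2 -0.2 -1. ]
```

```bash
python3 -m inch '[[0.08,0.25,0,0,0,0],[0.15,0.5,0,0,0,0],[0.2,0.65,0,0,0,0],[0.2,0.65,0,0,0,0],[0.2,0.65,0,0,0,0]]' >/dev/null
python3 -m inch '[[0.2,0.65,0,0,0,0],[0.2,0.65,0,0,0,0],[0.2,0.65,0,0,0,0],[0.2,0.6,0,0,0,0],[0.1,0.35,0,0,0,0]]' >/dev/null
python3 -m inch '[[0.03,0.12,0,0,0,0],[0,0,0,0,0,0],[0,0,0,0,0,0],[0,0,0,0,0,0],[0,0,0,0,0,0]]' >/dev/null
python3 -c "
from h import *;to(.441,.0497,.2385)"
```

```text
pos [0.4412 0.0486 0.3083] units [0.01 0.03 1.75] tilt units [-0. -0.  0.] ytool [ 0.259  0.966 -0.   ] j [-0.44  0.01  0.23  2.05 -0.    1.09  1.1 ] w 0.0559 grip 15.0 t 16.8 F [ 0.4 -0.7 -1.4]
```

```bash
python3 -m inch '[[0,0.03,0.3,0,0,0],[0,0,0.4,0,0,0],[0,0,0.4,0,0,0],[0,0,0.3,0,0,0],[0,0,0.2,0,0,0]]' 
python3 -m inch '[[0,0,0.12,0,0,0],[0,0,0.05,0,0,0],[0,0,0,0,0,0],[0,0,0,0,0,0],[0,0,0,0,0,0]]' 
python3 -m inch '[[0,0,0,0,0,0],[0,0,0,0,0,0],[0,0,0,0,0,0],[0,0,0,0,0,0],[0,0,0,0,0,0]]' 1
python3 -m inch '[[0,0,-0.2,0,0,0],[0,0,-0.6,0,0,0],[0,0,-0.7,0,0,0],[0,0,-0.7,0,0,0],[0,0,-0.6,0,0,0]]' >/dev/null
python3 -c "
from h import *;to(.594,-.1017)"
```

```text
time: 17.22
ee_pos: [0.4412, 0.0501, 0.2432]
eef_rot: [0.13, 0.991, -0.0, -0.001]
ft_force: [-0.6, -0.4, -0.7]
width: 0.0559
grip_force: 15.0
time: 17.63
ee_pos: [0.4418, 0.0509, 0.2381]
eef_rot: [0.13, 0.992, 0.0, 0.0]
ft_force: [0.5, 0.2, -0.6]
width: 0.0555
grip_force: 15.0
time: 18.05
ee_pos: [0.4415, 0.0509, 0.2376]
eef_rot: [0.129, 0.992, 0.0, 0.0]
ft_force: [0.3, 0.4, 0.2]
width: 0.081
grip_force: 0.0
pos [0.4414 0.0508 0.352 ] units [-4.67 -2.7   0.  ] tilt units [0.01 0.01 0.  ] ytool [0.257 0.966 0.001] j [-0.45 -0.04  0.23  2.    0.01  1.18  1.09] w 0.0871 grip 0.0 t 18.5 F [0.9 0.1 0.4]
```

Green is placed. Back to the red sleeve on the white stand.

```bash
python3 -m inch '[[-0.4,-0.2,0,0,0,0],[-0.6,-0.35,0,0,0,0],[-0.6,-0.35,0,0,0,0],[-0.6,-0.35,0,0,0,0],[-0.6,-0.35,0,0,0,0]]' >/dev/null
python3 -m inch '[[-0.6,-0.35,0,0,0,0],[-0.6,-0.35,0,0,0,0],[-0.45,-0.25,0,0,0,0],[-0.2,-0.13,0,0,0,0],[0,0,0,0,0,0]]' >/dev/null
python3 - <<'E'
from h import *
from bench import eyes
to(.594,-.1017,.236)
c=eyes.camera("wrist");cv2.imwrite("pics/w6.png",c["pixels"][:,:,::-1])
print(sleeve(c,"red",(319,205),70))
E
```

```text
pos [ 0.5942 -0.1021  0.3496] units [0.01 0.01 2.84] tilt units [-0.01  0.    0.  ] ytool [ 0.259  0.966 -0.001] j [-0.22  0.33  0.39  1.62 -0.13  1.22  1.5 ] w 0.087 grip 0.0 t 19.3 F [0.2 0.1 0.4]
(array([ 0.59303057, -0.10152935]), np.float64(0.00042035887148344245))
```

View pics/w6.png

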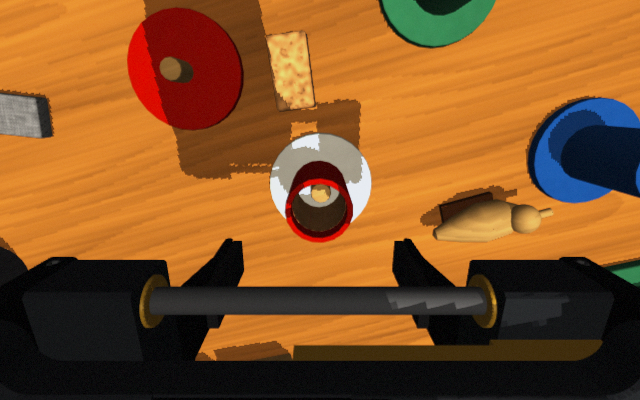

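The red rim is at (319,210), centred on the white stand. The free red stand is at (185,68), and the bird's tail at (435,237) is clear of the right finger.

```bash
python3 -m inch '[[0.02,0.02,0.5,0,0,0],[0,0,0.7,0,0,0],[0,0,0.7,0,0,0],[0,0,0.6,0,0,0],[0,0,0.32,0,0,0]]'
python3 -m inch '[[0,0,0,0,0,0],[0,0,0,0,0,0],[0,0,0,0,0,0],[0,0,0,0,0,0],[0,0,0,0,0,0]]' -1 15 >/dev/null
python3 -m inch '[[0,0,0,0,0,0],[0,0,0,0,0,0],[0,0,0,0,0,0],[0,0,0,0,0,0],[0,0,0,0,0,0]]'
python3 -m inch '[[0,0,-0.1,0,0,0],[0,0,-0.3,0,0,0],[0,0,-0.4,0,0,0],[0,0,-0.5,0,0,0],[0,0,-0.5,0,0,0]]'; python3 -c "
from h import *;to(.4535,-.195)"
```

```text
time: 19.77
ee_pos: [0.5917, -0.0977, 0.2343]
eef_rot: [0.129, 0.992, 0.0, -0.002]
ft_force: [-0.6, 0.3, -0.6]
width: 0.0871
grip_force: 0.0
time: 20.6
ee_pos: [0.5935, -0.0996, 0.2378]
eef_rot: [0.13, 0.992, 0.0, 0.001]
ft_force: [-1.3, -0.0, 6.0]
width: 0.0558
grip_force: 15.0
time: 21.02
ee_pos: [0.5929, -0.0996, 0.3101]
eef_rot: [0.13, 0.992, -0.0, -0.0]
ft_force: [1.0, -0.4, -1.1]
width: 0.056
grip_force: 15.0
pos [ 0.5929 -0.0996  0.3101] units [ 2.76 -3.2   0.  ] tilt units [-0. -0.  0.] ytool [ 0.257  0.966 -0.   ] j [-0.22  0.36  0.39  1.66 -0.15  1.15  1.51] w 0.056 grip 15.0 t 21.0 F [ 1.  -0.4 -1.1]
```

```bash
python3 -m inch '[[0.15,-0.2,0,0,0,0],[0.35,-0.4,0,0,0,0],[0.4,-0.5,0,0,0,0],[0.45,-0.5,0,0,0,0],[0.45,-0.5,0,0,0,0]]' >/dev/null
python3 -m inch '[[0.4,-0.5,0,0,0,0],[0.35,-0.4,0,0,0,0],[0.15,-0.15,0,0,0,0],[0.06,-0.05,0,0,0,0],[0,0,0,0,0,0]]' >/dev/null
python3 -m inch '[[0,0,0,0,0,0],[0,0,0,0,0,0],[0,0,0,0,0,0],[0,0,0,0,0,0],[0,0,0,0,0,0]]' >/dev/null
python3 -c "
from h import *;to(.4535,-.195,.239)"
```

```text
pos [ 0.4539 -0.1945  0.3086] units [ 0.01 -0.01  1.74] tilt units [-0. -0.  0.] ytool [ 0.256  0.967 -0.   ] j [-0.12  0.12  0.46  1.94 -0.06  1.09  1.68] w 0.0557 grip 15.0 t 22.3 F [ 0.  -0.7 -0.6]
```

```bash
python3 -m inch '[[0,0,0.3,0,0,0],[0,0,0.4,0,0,0],[0,0,0.4,0,0,0],[0,0,0.3,0,0,0],[0,0,0.2,0,0,0]]' >/dev/null
python3 -m inch '[[0,0,0.12,0,0,0],[0,0,0.04,0,0,0],[0,0,0,0,0,0],[0,0,0,0,0,0],[0,0,0,0,0,0]]' 
python3 -m inch '[[0,0,0,0,0,0],[0,0,0,0,0,0],[0,0,0,0,0,0],[0,0,0,0,0,0],[0,0,0,0,0,0]]' 1
python3 -m inch '[[0,0,-0.2,0,0,0],[0,0,-0.6,0,0,0],[0,0,-0.7,0,0,0],[0,0,-0.7,0,0,0],[0,0,-0.7,0,0,0]]' >/dev/null
python3 -m inch '[[0,-0.4,-0.5,0,0,0],[0,-0.7,-0.4,0,0,0],[0,-0.8,0,0,0,0],[0,-0.8,0,0,0,0],[0,-0.8,0,0,0,0]]' >/dev/null
python3 -m inch '[[0,-0.6,0,0,0,0],[0,-0.3,0,0,0,0],[0,0,0,0,0,0],[0,0,0,0,0,0],[0,0,0,0,0,0]]'
python3 - <<'E'
from h import *
from bench import eyes
c=eyes.camera("top");cv2.imwrite("pics/t9.png",c["pixels"][:,:,::-1])
for n,p in dict(red=(430,238),blue=(268,163),green=(322,243)).items():
    try: print(n,sleeve(c,n,p))
    except Exception as e: print(n,e)
E
```

```text
time: 23.1
ee_pos: [0.4538, -0.1949, 0.2389]
eef_rot: [0.13, 0.992, 0.0, 0.001]
ft_force: [0.3, -0.0, -0.2]
width: 0.0561
grip_force: 15.0
time: 23.52
ee_pos: [0.4536, -0.1948, 0.2384]
eef_rot: [0.13, 0.992, 0.0, 0.0]
ft_force: [-0.1, -0.1, -0.2]
width: 0.0812
grip_force: 0.0
time: 24.77
ee_pos: [0.4088, -0.364, 0.3905]
eef_rot: [0.129, 0.992, 0.0, 0.0]
ft_force: [-0.2, 0.5, -0.5]
width: 0.087
grip_force: 0.0
red (array([ 0.45537186, -0.19819427]), np.float64(0.006469787242949526))
blue (array([0.63293453, 0.17251374]), np.float64(0.006649499955339893))
green (array([0.45968794, 0.04907922]), np.float64(0.005405143330685573))
```

View pics/t9.png

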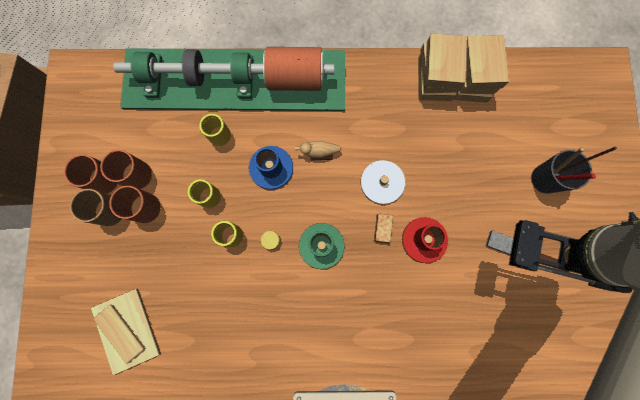

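The top view shows red on red at (431,238), blue on blue at (268,163) and green on green at (321,243). White at (383,182) is empty, and the bird, block and tin haven't moved. The circle fits printed with this picture don't count, because each sleeve now matches its stand's colour. The release positions were within about 2 mm of the stand centres.

```bash
python3 -c "
from bench import job;print(job.close_job())"
```

```text
the job is handed in; nothing more can be done
None
```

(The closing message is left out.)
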